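Fit the matching handwheel to a sewing-machine drive unit

TASK

One of the two sewing-machine drive units stands in the aluminium clamping fixture, the other waits on a plywood board: take from the wooden rack the handwheel that belongs to the clamped unit (the big wheel has the thick shaft for the unit with the big pulley, the small wheel the thin shaft for the one with the small pulley). Push its shaft down into the pulley's hub, turning the wheel until the key slips into the keyway, and keep pushing until the wheel's shoulder sits fully home on the hub against the clutch spring. Finish while holding: keep gripping the wheel and pressing it home, for the clip to be fitted below; leave the other handwheel in the rack and everything else on the desk where it is.

Things in the scene. Friction and masses are not known exactly. Their poses are not given: they have to be found in the camera images.
- handwheel_large: white plastic handwheel 66 mm across on a 18 mm thick steel shaft that points down; about 0.26 kg. Origin: on the axis at the shoulder, the flat underside of its 34 mm boss; z up, x towards the key. Boss 0 to 12 mm above the origin, fluted round rim 12 to 36 mm: grip the rim from above, in any direction. A radial rib on the top face lies over the key
- shaft_end_large (a point): centre of the shaft's lower end, 46 mm below the shoulder. The last 7 mm taper to 11 mm. The key, 6 mm wide and 3.5 mm proud of the 18 mm shaft, runs from 3 to 28 mm below the shoulder; the 18 mm below it are round and guide the shaft into the bore first
- handwheel_small: white plastic handwheel 52 mm across on a 14 mm thick steel shaft that points down; about 0.18 kg. Origin: on the axis at the shoulder, the flat underside of its 34 mm boss; z up, x towards the key. Boss 0 to 12 mm above the origin, fluted round rim 12 to 36 mm: grip the rim from above, in any direction. A radial rib on the top face lies over the key
- shaft_end_small (a point): centre of the shaft's lower end, 46 mm below the shoulder. The last 7 mm taper to 7 mm. The key, 6 mm wide and 3.5 mm proud of the 14 mm shaft, runs from 3 to 28 mm below the shoulder; the 18 mm below it are round and guide the shaft into the bore first
- drive_large: drive unit with the large pulley: folded steel bracket 152 x 84 mm, plate 64 mm up, motor under it. Origin: on the pulley's axis at the underside of the feet; x to the motor, z up. The motor's little brass pulley, 68 mm from the axis, reaches 88 mm up. Both brackets are alike. Fixed
- drive_small: drive unit with the small pulley: folded steel bracket 152 x 84 mm, plate 64 mm up, motor under it. Origin: on the pulley's axis at the underside of the feet; x to the motor, z up. The motor's little brass pulley, 68 mm from the axis, reaches 88 mm up. Both brackets are alike. Fixed
- pulley_large: white toothed pulley of the large unit, 84 mm wide, top 16 mm below the mouth of its upright 38 mm steel hub. Origin: centre of the mouth, 104 mm above the unit's feet; z up, x to the keyway. Bore 19.2 mm for the 18 mm shaft; keyway 7.4 mm wide, open at the mouth, 13.5 mm from axis to floor. A rib on the web is in line with it. Turns stiffly: stays put below 0.15 N m
- spring_large (a point): top of the clutch plunger at rest, on the axis in the bore, 38 mm below the mouth. Its spring is met when the wheel's shoulder is 8 mm above the mouth; it takes 5 N at first, 11 N with the shoulder on the mouth, and pushes the wheel up again if it is let go
- pulley_small: white toothed pulley of the small unit, 66 mm wide, top 16 mm below the mouth of its upright 38 mm steel hub. Origin: centre of the mouth, 104 mm above the unit's feet; z up, x to the keyway. Bore 15.2 mm for the 14 mm shaft; keyway 7.4 mm wide, open at the mouth, 11.5 mm from axis to floor. A rib on the web is in line with it. Turns stiffly: stays put below 0.15 N m
- spring_small (a point): top of the clutch plunger at rest, on the axis in the bore, 38 mm below the mouth. Its spring is met when the wheel's shoulder is 8 mm above the mouth; it takes 5 N at first, 11 N with the shoulder on the mouth, and pushes the wheel up again if it is let go
- fixture_seat (a point): centre of the seat of the aluminium fixture (a 262 x 124 x 10 mm plate with a low toggle clamp at either end), on top of the plate, 10 mm above the desk: the clamped unit's origin is here, the other unit's is on the plywood board 25 to 38 cm to the right. The fixture is fixed; its clamps reach 41 mm above the desk
- rack: fixed wooden rack, 80 x 216 x 62 mm, a board with two 28 mm holes 120 mm apart (at y = -60 and +60 mm in its frame), open below; each handwheel hangs in one of them, its shoulder resting on the board, shaft down; which wheel is in which hole varies. Origin: centre of its underside, y along its length, top at 62 mm
- screwdriver_long: bystander: screwdriver 220 mm with orange handle, origin under its middle
- screwdriver_short: bystander: screwdriver 150 mm with orange handle, origin under its middle
- bobbin_a: bystander: steel bobbin, 21 mm across, 11 mm high, origin under its centre
- bobbin_b: bystander: steel bobbin, 21 mm across, 11 mm high, origin under its centre
- screw_tin: bystander: open steel tin 75 x 75 x 22 mm, origin under its centre
- presser_foot: bystander: small steel presser foot, 30 mm long, 17 mm high, origin under its middle
- oil_bottle: bystander: white oil bottle 38 mm across, 105 mm high, origin under its centre
- pen_cup: bystander: black pen cup 76 mm across, 95 mm high, its pens 150 mm high, origin under its centre
Things that resemble listed ones, but are neither listed nor needed, are in the scene too. What is shaped like the handwheel_small but green or yellow is not meant. What is shaped like the handwheel_large but purple is not meant.

How it is judged (in metres and radians):
On the way, in this order (a step that is already met when the one before it is completed fails the run):
1. the clamped unit's handwheel is lifted out of the rack in the gripper (((horizontal distance between drive_large and fixture_seat below 0.03 m and z of handwheel_large in the frame of rack above 0.112 m and contact force between the fingers and handwheel_large above 2 N) or (horizontal distance between drive_small and fixture_seat below 0.03 m and z of handwheel_small in the frame of rack above 0.112 m and contact force between the fingers and handwheel_small above 2 N))), for 0.2 s.
2. its key is in the keyway and its shoulder is home on the hub, pressed against the clutch spring (((horizontal distance between drive_large and fixture_seat below 0.03 m and z of handwheel_large in the frame of pulley_large below 0.002 m and horizontal distance between handwheel_large and pulley_large below 0.003 m and angle between the x axis of handwheel_large and the x axis of pulley_large, either way round below 0.2 rad and angle between the z axis of handwheel_large and the z axis of pulley_large, either way round below 0.08 rad and contact force between handwheel_large and pulley_large above 5 N and contact force between the fingers and handwheel_large above 2 N) or (horizontal distance between drive_small and fixture_seat below 0.03 m and z of handwheel_small in the frame of pulley_small below 0.002 m and horizontal distance between handwheel_small and pulley_small below 0.003 m and angle between the x axis of handwheel_small and the x axis of pulley_small, either way round below 0.2 rad and angle between the z axis of handwheel_small and the z axis of pulley_small, either way round below 0.08 rad and contact force between handwheel_small and pulley_small above 5 N and contact force between the fingers and handwheel_small above 2 N))), for 0.5 s.
At the end, for the whole second after the job is handed in: Matching handwheel home in the clamped unit: shoulder within 2 mm of the hub's mouth, axes within 3 mm and 0.08 rad, key within 0.2 rad of the keyway, pressing on hub and spring with over 5 N, gripped with over 2 N, all through the last second; the other wheel still in the rack (((horizontal distance between drive_large and fixture_seat below 0.03 m and z of handwheel_large in the frame of pulley_large below 0.002 m and horizontal distance between handwheel_large and pulley_large below 0.003 m and angle between the x axis of handwheel_large and the x axis of pulley_large, either way round below 0.2 rad and angle between the z axis of handwheel_large and the z axis of pulley_large, either way round below 0.08 rad and contact force between handwheel_large and pulley_large above 5 N and contact force between the fingers and handwheel_large above 2 N and z of handwheel_small in the frame of rack between 0.054 and 0.07 m) or (horizontal distance between drive_small and fixture_seat below 0.03 m and z of handwheel_small in the frame of pulley_small below 0.002 m and horizontal distance between handwheel_small and pulley_small below 0.003 m and angle between the x axis of handwheel_small and the x axis of pulley_small, either way round below 0.2 rad and angle between the z axis of handwheel_small and the z axis of pulley_small, either way round below 0.08 rad and contact force between handwheel_small and pulley_small above 5 N and contact force between the fingers and handwheel_small above 2 N and z of handwheel_large in the frame of rack between 0.054 and 0.07 m))); the arm keeps its last pose, push and grip.
It fails at once if the other handwheel is moved more than 30 mm ((horizontal distance between drive_large and fixture_seat below 0.03 m and distance of handwheel_small from where it was at the start of the episode above 0.03 m) or (horizontal distance between drive_small and fixture_seat below 0.03 m and distance of handwheel_large from where it was at the start of the episode above 0.03 m)).
It fails at once if a tool or small part on the desk is moved more than 40 mm, or the bottle or cup tipped (distance of any of screwdriver_long, screwdriver_short, bobbin_a, bobbin_b, screw_tin, presser_foot, oil_bottle, pen_cup from where it was at the start of the episode above 0.04 m or angle between any of oil_bottle, pen_cup's own z axis and vertical above 0.5 rad).
It also fails if it takes over 43 s, if anything falls off the work surface, if the arm or the gripper's body presses on something with over 40 N, if the wrist force passes 120 N, or if a joint passes its speed limit or range.

ROBOT

A 7-joint arm with a two-finger parallel gripper is mounted at the origin on the work surface. World frame = base frame: x ahead of the robot, y to its left, z up, the work surface at z = 0. Lengths are in m, angles in degrees, forces in N, time in s.
With the tool pointing down it reaches from about 0.425 to 0.875 m from the base axis. Payload 4.7 kg.
Tool frame: the origin (TCP) lies between the finger pads; the fingertips stand 8 mm ahead of it and the grasp point (between the pads) lies 11 mm behind it (env.tip_extent is the distance from the TCP to the fingertips, in m); z points along the fingers, y is the line along which they close (so a half turn about z gives the same grasp; the last joint's range is limited). The gripper opens to 87 mm and grips with 3 to 60 N. Pads are 19 mm wide; open, the fingers measure 117 mm over their backs; the gripper's body (75 mm by 190 mm) begins 51 mm behind the grasp point.
Start: joints at [74.777, 18.392, -4.016, 83.108, 1.295, 78.541, -3.26], TCP at [0.179, -0.625, 0.231] pointing down, gripper open.
Joint ranges: [-163.93, 163.93], [-17.29, 119.83], [-79.2, 71.16], [3.27, 140.29], [-89.18, 269.18], [5.43, 117.66], [-154.24, 154.24]. Speed limits (degrees/s): [147.25, 147.25, 180, 180, 180, 180, 180].

INTERFACE

Orientations are given as [roll, pitch, yaw] about the fixed x, y, z axes, in that order (R = Rz(yaw) Ry(pitch) Rx(roll)).
In Python, from cell import sensors, vision, workorder, env gives the robot as it stands.
- The arm moves only by the tool drive_tool, never from a script. Its argument "moves" is a list of rows, each an object of numbers: "x", "y", "z": the shift along the tool's x, y, z in mm; "rx", "ry", "rz": the turn, a rotation vector about the tool's x, y, z in rad; "fingers": the closure, from -1 (fully open) to 1 (shut). In form: [{"x": .., "y": .., "z": .., "rx": .., "ry": .., "rz": .., "fingers": ..}, ...]. A call has 1 to 20 rows; each row is the pose to reach, as a shift and turn from the pose commanded when the call began, along the tool's axes at that moment; what a row does not reach only later rows make up. A row lasts 1/8 s, in which the tool goes at most 62.5 mm and 10.7 degrees, less where a joint would pass 70% of its speed; a pose out of reach is approached as far as the arm can. A call with a gripper value outside its range is refused whole. The fingers move at their own pace and stop on an object; "force" is the grip in N (left out, the last holds). Time passes only in rows, so rows that repeat a pose let the fingers close. It gives the time, the measured TCP pose, the force, the opening and the grip force at its end, in the units of the state.
- sensors.get_obs(): the state, without advancing time (a new reading comes with each control period).
- vision.read_camera(name): name is "scene" or "top" or "wrist"; returns a dict with "image" (400x640x3 uint8, red, green, blue), "fx", "fy", "cx", "cy" (pixels), "k1" (the pictures are not rectified: a ray, as slopes to the right and down, at radius r is drawn at 1 + k1 r^2 times it, then the intrinsics apply), "R" (3x3) and "t" (3): a world point X has camera coordinates R X + t. Camera axes: x right, y down, z forward; pixel columns grow to the right and rows downward; lengths in m; the calibration is good to about 2 mm. A picture is of the moment at which its call begins. There is no depth.
- workorder.sign_off(): hands the job in; it is judged then, once.
The state is a dict: "time_s": time; "qpos": joint angles; "joint_velocities": joint speeds; "effort": joint torques, N m; "tool_pos": TCP position; "tool_rot": TCP orientation; "force": force on the tool from outside, world axes, zero at the start; "wrist_torque": the same for the moment, N m; "grip_width": finger opening in m; "grasp_force": force on a finger pad.
Only numpy, scipy, OpenCV 4.12 (cv2) and the standard library are available. Lean on these libraries where they do the work, as an engineer would, in place of code of your own. Each camera call takes 0.05 s, during which the arm holds its last target. There are 200 camera calls.

## Working session

There is one attempt and no reset: what is moved stays moved. The work goes in short steps, Python scripts to look and compute and a tool call to move; the robot and the scene stay as the last step left them, time stands still between calls to the robot, and variables do not carry over. Pictures are saved under pics/ and viewed, at most 10 in all, crops included, and the job is handed in when it is done.

Besides the shell and the picture viewer there is one more tool, called in YAML: its name, and indented under it one key for each argument. drive_tool: Moves the arm, as the interface text tells. Its arguments: {"type":"object","properties":{"moves":{"type":"array"},"force":{"type":"number"}},"required":["moves"]}

```bash
mkdir -p pics
cat > h.py <<'E'
import numpy as np, cv2
from cell import sensors, vision, workorder, env
def save(n,f):
    c=vision.read_camera(n); cv2.imwrite(f,c['image'][:,:,::-1]); np.savez(f[:-4]+'.npz',**c); return c
def proj(c,X):
    p=np.atleast_2d(X)@c['R'].T+c['t']; s=p[:,:2]/p[:,2:]; r2=(s**2).sum(1,keepdims=True); s=s*(1+c['k1']*r2)
    return s*[c['fx'],c['fy']]+[c['cx'],c['cy']]
def ray(c,uv):
    d=(np.array(uv,float)-[c['cx'],c['cy']])/[c['fx'],c['fy']]; s=d.copy()
    for _ in range(20): s=d/(1+c['k1']*(s@s))
    R=c['R']; return -R.T@c['t'], R.T@np.r_[s,1]
def atz(c,uv,z):
    o,d=ray(c,uv); return o+d*(z-o[2])/d[2]
def tri(l):
    A=np.zeros((3,3));b=np.zeros(3);L=[]
    for c,uv in l:
        o,d=ray(c,uv); d=d/np.linalg.norm(d); P=np.eye(3)-np.outer(d,d); A+=P;b+=P@o; L.append((o,d,P))
    X=np.linalg.solve(A,b); return X,[np.linalg.norm(P@(X-o)) for o,d,P in L]
E
python3 - <<'E'
from h import *
for n in('scene','top'):
    c=save(n,f'pics/{n}0.png'); print(n,c['fx'],c['k1'],-c['R'].T@c['t'])
a=cv2.imread('pics/scene0.png');b=cv2.imread('pics/top0.png')
print(sensors.get_obs())
E
```

```text
scene 509.827380190983 -0.09800267280827782 [ 1.51648772 -0.12983846  0.85711009]
top 429.97068085690285 -0.006701971059605969 [0.42553996 0.06648893 1.46462624]
{'time_s': 0.1, 'qpos': array([74.77728306, 18.43538974, -4.01365624, 83.1683852 ,  1.29669461,
       78.54061953, -3.26187149]), 'joint_velocities': array([-0.00335077, -0.10882906,  0.08353899, -0.17289177,  0.07979861,
        0.06547293,  0.0397126 ]), 'effort': array([-2.20411243e-04, -4.92568803e+01, -4.05640975e-01, -3.13400459e+01,
       -6.41447003e-02,  3.93745839e-02,  3.11695646e-05]), 'tool_pos': array([ 0.17928785, -0.62428195,  0.22955994]), 'tool_rot': array([-1.79900924e+02,  7.71835258e-03,  1.60290158e+01]), 'force': array([-0.10881529,  0.22261568,  0.43349773]), 'wrist_torque': array([-0.00625707,  0.02244243,  0.00215261]), 'grasp_force': 0.0, 'grip_width': 0.08705466334775132}
```

View pics/scene0.png

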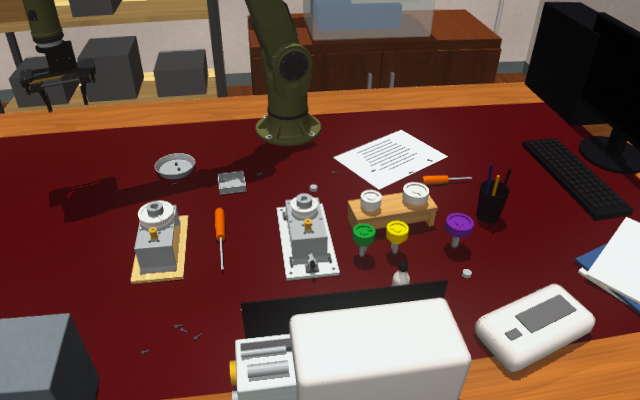

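View pics/top0.png

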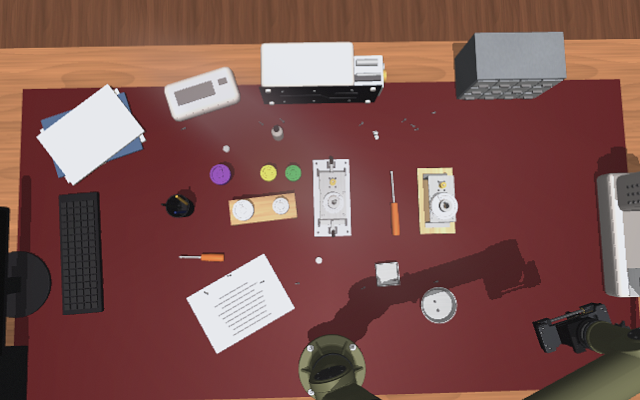

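Scene: the rack wheels are at (371,200) and (416,194), and the coloured decoys are at (364,235), (397,232) and (459,225). In the top view, the rack wheels are at (242,209) and (281,205), the clamped unit at (333,200) and the board unit at (438,205). I'll confirm these in an enlarged crop.

Run:
```python
from h import *
a=cv2.imread('pics/scene0.png');b=cv2.imread('pics/top0.png')
r=lambda i,s:cv2.resize(i,s,interpolation=cv2.INTER_CUBIC)
top=r(b[155:245,220:470],(800,288))
bot=np.hstack([r(a[175:275,120:345],(500,222))[:, :],r(a[175:245,340:440],(300,222))])
cv2.imwrite('pics/c1.png',np.vstack([top,bot]))
T=dict(np.load('pics/top0.npz'))
for n,uv,z in [('wl',(242,209),.098),('ws',(281,205),.098),('hubC',(333,202),.114),('hubB',(441,206),.114),('plate corners',(314,160),.01),('',(349,160),.01),('',(315,236),.01),('',(351,235),.01)]: print(n,atz(T,uv,z).round(4))
```

```text
wl [0.5289 0.2769 0.098 ]
ws [0.5391 0.1528 0.098 ]
hubC [ 0.5439 -0.0122  0.114 ]
hubB [ 0.5241 -0.3541  0.114 ]
plate corners [0.6987 0.0432 0.01  ]
 [ 0.6964 -0.0769  0.01  ]
 [0.4391 0.0454 0.01  ]
 [ 0.4398 -0.0763  0.01  ]
```

View pics/c1.png

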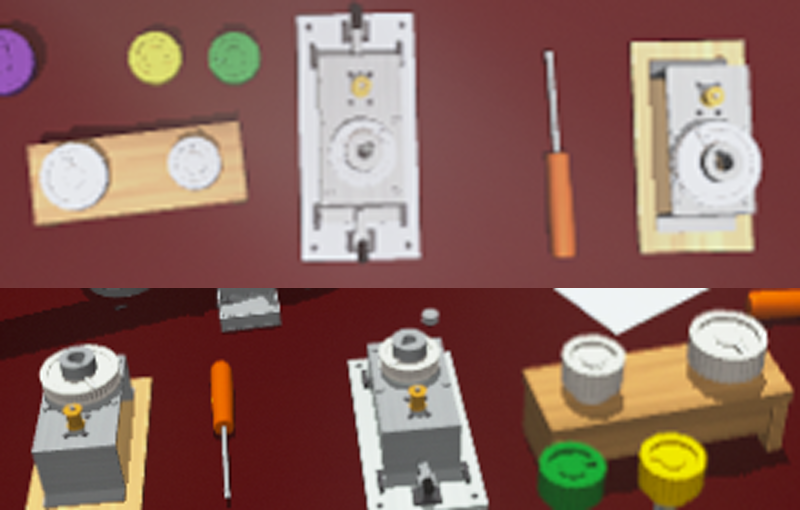

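The clamped pulley is clearly narrower (about 68 px against 85 px in the crop), so the clamped unit is **drive_small**. The candidates are the white rack wheels at top (281,205), which is small, and (242,209), which is large, plus the green, yellow and purple decoys. The white small wheel at (281,205) fits.

Run:
```python
from h import *
from scipy.spatial.transform import Rotation as Ro
c=vision.read_camera('wrist'); o=sensors.get_obs()
RT=Ro.from_euler('xyz',o['tool_rot'],degrees=True).as_matrix()
print('cam in tool',RT.T@(-c['R'].T@c['t']-o['tool_pos'])); print('cam axes in tool',(RT.T@c['R'].T).round(3),c['fx'])
for p in [(0.42,-0.33),(0.46,0.07)]: print(p,'tool shift',1000*RT.T@(np.r_[p,.27]-o['tool_pos']))
```

```text
cam in tool [ 0.06726759  0.00017165 -0.15415448]
cam axes in tool [[ 0.001 -0.969 -0.248]
 [ 1.     0.001 -0.   ]
 [ 0.    -0.248  0.969]] 294.7215339621162
(0.42, -0.33) tool shift [ 312.58146192 -216.49507081  -39.99613578]
(0.46, 0.07) tool shift [ 461.48874146 -589.89341499  -39.44963636]
```

drive_tool:
  moves:
    - {"x": 60, "y": -42, "z": -20}
    - {"x": 120, "y": -84, "z": -40}
    - {"x": 180, "y": -125, "z": -40}
    - {"x": 240, "y": -165, "z": -40}
    - {"x": 300, "y": -205, "z": -40}
    - {"x": 340, "y": -255, "z": -40}
    - {"x": 375, "y": -305, "z": -40}
    - {"x": 410, "y": -355, "z": -40}
    - {"x": 445, "y": -405, "z": -40}
    - {"x": 480, "y": -455, "z": -40}
    - {"x": 515, "y": -505, "z": -40}
    - {"x": 540, "y": -550, "z": -40}
    - {"x": 544, "y": -587, "z": -40}
    - {"x": 544, "y": -587, "z": -40}
    - {"x": 544, "y": -587, "z": -40}
    - {"x": 544, "y": -587, "z": -40}

```text
invalid input at $.moves[0]: expected keys x, y, z, rx, ry, rz, fingers
```

Run:
```python
from h import *
c=save('wrist','pics/w1.png'); o=sensors.get_obs(); print(o['qpos'].round(1),o['tool_pos'],o['tool_rot'],o['time_s'],o['force'])
b=cv2.imread('pics/w1.png')
def crop(X,h=75):
    u,v=proj(c,X)[0]; u,v=int(u)-h,int(v)-h; print('crop origin',max(u,0),max(v,0)); return cv2.resize(b[max(v,0):v+2*h,max(u,0):u+2*h],(400,400),interpolation=cv2.INTER_CUBIC)
cv2.imwrite('pics/w1c.png',np.hstack([crop([.539,.153,.098]),crop([.544,-.012,.11])]))
```

```text
[74.8 18.4 -4.  83.1  1.3 78.5 -3.3] [ 0.17937821 -0.62441586  0.22986357] [-1.79930742e+02  5.22779295e-03  1.60352004e+01] 0.2 [-0.17193429 -0.41001074 -0.0026561 ]
crop origin 0 0Traceback (most recent call last):
  File "<stdin>", line 6, in <module>
  File "<stdin>", line 5, in crop
cv2.error: OpenCV(4.12.0) /io/opencv/modules/imgproc/src/resize.cpp:4208: error: (-215:Assertion failed) !ssize.empty() in function 'resize'
```

All the keys are required, so I'll resend the move in full.

drive_tool:
  moves:
    - {"x": 60, "y": -42, "z": -20, "rx": 0, "ry": 0, "rz": 0, "fingers": -1}
    - {"x": 120, "y": -84, "z": -40, "rx": 0, "ry": 0, "rz": 0, "fingers": -1}
    - {"x": 180, "y": -125, "z": -40, "rx": 0, "ry": 0, "rz": 0, "fingers": -1}
    - {"x": 240, "y": -165, "z": -40, "rx": 0, "ry": 0, "rz": 0, "fingers": -1}
    - {"x": 300, "y": -205, "z": -40, "rx": 0, "ry": 0, "rz": 0, "fingers": -1}
    - {"x": 340, "y": -255, "z": -40, "rx": 0, "ry": 0, "rz": 0, "fingers": -1}
    - {"x": 375, "y": -305, "z": -40, "rx": 0, "ry": 0, "rz": 0, "fingers": -1}
    - {"x": 410, "y": -355, "z": -40, "rx": 0, "ry": 0, "rz": 0, "fingers": -1}
    - {"x": 445, "y": -405, "z": -40, "rx": 0, "ry": 0, "rz": 0, "fingers": -1}
    - {"x": 480, "y": -455, "z": -40, "rx": 0, "ry": 0, "rz": 0, "fingers": -1}
    - {"x": 515, "y": -505, "z": -40, "rx": 0, "ry": 0, "rz": 0, "fingers": -1}
    - {"x": 540, "y": -550, "z": -40, "rx": 0, "ry": 0, "rz": 0, "fingers": -1}
    - {"x": 544, "y": -587, "z": -40, "rx": 0, "ry": 0, "rz": 0, "fingers": -1}
    - {"x": 544, "y": -587, "z": -40, "rx": 0, "ry": 0, "rz": 0, "fingers": -1}
    - {"x": 544, "y": -587, "z": -40, "rx": 0, "ry": 0, "rz": 0, "fingers": -1}
    - {"x": 544, "y": -587, "z": -40, "rx": 0, "ry": 0, "rz": 0, "fingers": -1}

```text
time_s: 2.2
tool_pos: [0.5404, 0.0873, 0.2703]
tool_rot: [179.9, 0.0, 15.8]
force: [0.9, -1.1, -0.3]
grip_width: 0.0872
grasp_force: 0.0
```

Run:
```python
from h import *
c=save('wrist','pics/w1.png'); o=sensors.get_obs(); print(o['qpos'].round(1),o['tool_pos'],o['tool_rot'],o['time_s'],o['force'])
b=cv2.imread('pics/w1.png')
def crop(X,h=75):
    u,v=proj(c,X)[0]; u,v=int(u)-h,int(v)-h; print('crop origin',max(u,0),max(v,0)); return cv2.resize(b[max(v,0):v+2*h,max(u,0):u+2*h],(400,400),interpolation=cv2.INTER_CUBIC)
cv2.imwrite('pics/w1c.png',np.hstack([crop([.539,.153,.098]),crop([.544,-.012,.11])]))
```

```text
[ 26.3   7.9 -41.9  93.2   5.4  81.  -90.3] [0.54044316 0.08721434 0.27032964] [1.79947345e+02 3.15573369e-02 1.58226810e+01] 2.25 [ 0.326183   -0.64912583  0.2883058 ]
crop origin 191 94
crop origin 334 132
```

View pics/w1c.png

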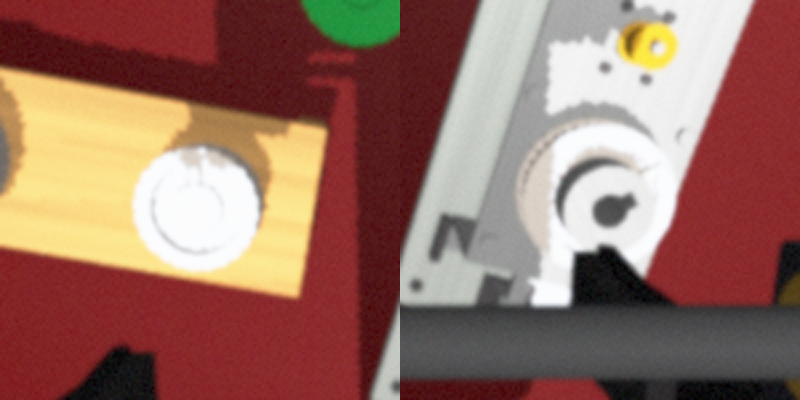

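Run:
```python
from h import *
c=dict(np.load('pics/w1.npz')); b=cv2.imread('pics/w1.png')
T=dict(np.load('pics/top0.npz'));S=dict(np.load('pics/scene0.npz'))
w=(265.2,172.);h=(412.,210.7);k=(334+232/2.667,132+200/2.667)
print('wheel',atz(c,w,.098),'hub',atz(c,h,.114),'key',atz(c,k,.114))
print('tri top',tri([(c,w),(T,(281,205))]),tri([(c,h),(T,(334,202))]))
f=lambda i,s:cv2.resize(np.clip((i.min(2).astype(float)-150)/105*255,0,255).astype(np.uint8),s,interpolation=cv2.INTER_CUBIC)
f2=lambda i,s:cv2.resize(np.clip((i.min(2).astype(float)-225)/30*255,0,255).astype(np.uint8),s,interpolation=cv2.INTER_CUBIC)
w1=b[140:204,233:297]; s0=cv2.imread('pics/scene0.png')[184:216,352:392]; t0=cv2.imread('pics/top0.png')[190:222,262:302]
cv2.imwrite('pics/w1e.png',np.vstack([np.hstack([f2(w1,(300,300)),f(w1,(300,300))]),np.hstack([f(s0,(300,240)),f(t0,(300,240))])]))
```

```text
wheel [0.53618179 0.15326871 0.098     ] hub [ 0.54185985 -0.01402748  0.114     ] key [ 0.54854881 -0.02203342  0.114     ]
tri top (array([0.53826553, 0.15205218, 0.10762332]), [np.float64(0.0001933499344276524), np.float64(0.00019334993442770207)]) (array([ 0.5428651 , -0.01453455,  0.11481863]), [np.float64(0.001166703174226606), np.float64(0.001166703174226474)])
```

View pics/w1e.png

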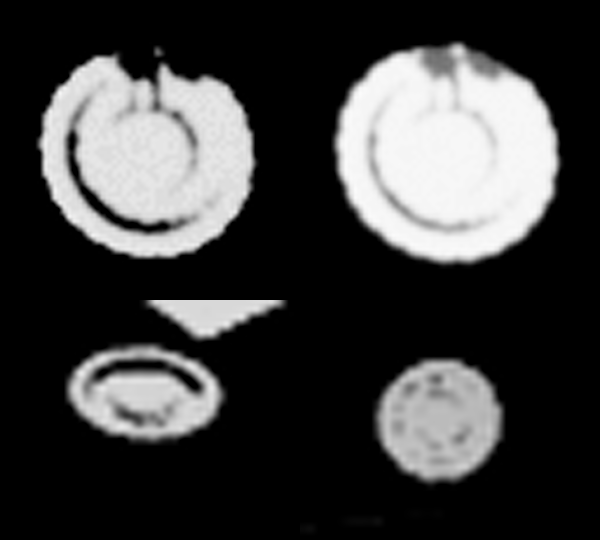

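The rib of the small wheel points up in the wrist image, at about (264,159) with the wheel centre at (264.6,173). The keyway in the clamped hub points right and slightly up, from (412,211) to (421,207). Next I'll turn to yaw 90 above the wheel and take a second view.

drive_tool:
  moves:
    - {"x": 2, "y": -8, "z": 0, "rx": 0, "ry": 0, "rz": -0.17, "fingers": -1}
    - {"x": 4, "y": -16, "z": 0, "rx": 0, "ry": 0, "rz": -0.34, "fingers": -1}
    - {"x": 6, "y": -24, "z": 0, "rx": 0, "ry": 0, "rz": -0.51, "fingers": -1}
    - {"x": 8, "y": -32, "z": 0, "rx": 0, "ry": 0, "rz": -0.68, "fingers": -1}
    - {"x": 10, "y": -40, "z": 0, "rx": 0, "ry": 0, "rz": -0.85, "fingers": -1}
    - {"x": 12, "y": -48, "z": 0, "rx": 0, "ry": 0, "rz": -1.02, "fingers": -1}
    - {"x": 14, "y": -56, "z": 0, "rx": 0, "ry": 0, "rz": -1.19, "fingers": -1}
    - {"x": 14.3, "y": -63.5, "z": 0, "rx": 0, "ry": 0, "rz": -1.3, "fingers": -1}
    - {"x": 14.3, "y": -63.5, "z": 0, "rx": 0, "ry": 0, "rz": -1.3, "fingers": -1}
    - {"x": 14.3, "y": -63.5, "z": 0, "rx": 0, "ry": 0, "rz": -1.3, "fingers": -1}
    - {"x": 14.3, "y": -63.5, "z": 0, "rx": 0, "ry": 0, "rz": -1.3, "fingers": -1}

```text
time_s: 3.62
tool_pos: [0.5366, 0.1537, 0.2705]
tool_rot: [-180.0, 0.0, 90.4]
force: [-0.1, 0.2, -0.8]
grip_width: 0.087
grasp_force: 0.0
```

Run:
```python
from h import *
c=save('wrist','pics/w2.png'); o=sensors.get_obs(); print(o['qpos'].round(1),o['tool_pos'],o['tool_rot'],o['time_s'],o['force'])
b=cv2.imread('pics/w2.png')
def crop(X,h=50):
    u,v=proj(c,X)[0]; u,v=max(int(u)-h,0),max(int(v)-h,0); print('crop origin',u,v); return b[v:v+2*h,u:u+2*h]
A=crop([.537,.153,.098]);B=crop([.542,-.014,.114]);print(A.shape,B.shape)
e=np.clip((A.astype(float)-205)*5.1,0,255).astype(np.uint8)
L=[cv2.resize(i,(400,int(400*i.shape[0]/i.shape[1]))if 0 else (400,400),interpolation=cv2.INTER_CUBIC) for i in (e,A)]
cv2.imwrite('pics/w2c.png',np.hstack(L))
# white blob centre: contour ellipse
for n in('w1','w2'):
    im=cv2.imread(f'pics/{n}.png'); cc=dict(np.load(f'pics/{n}.npz')); u,v=proj(cc,[.537,.153,.098])[0]
    m=((im.min(2)>150)*255).astype(np.uint8)
    cs,_=cv2.findContours(m,cv2.RETR_EXTERNAL,cv2.CHAIN_APPROX_NONE)
    q=min(cs,key=lambda k:abs(cv2.pointPolygonTest(k,(u,v),True)-25) if len(k)>60 else 1e9); print(n,(u,v),cv2.fitEllipse(cv2.convexHull(q)))
```

```text
[ 26.7  11.2 -51.5  91.5   8.9  81.5 -25.1] [0.53661151 0.15396522 0.27051035] [1.79994685e+02 2.11717095e-02 9.04094388e+01] 3.675 [-0.24629345  0.47057588 -0.1845528 ]
crop origin 273 134
crop origin 276 271
(100, 100, 3) (100, 100, 3)
w1 (np.float64(265.6007463231555), np.float64(171.36728372019724)) ((263.77471923828125, 172.4491424560547), (47.088314056396484, 50.463294982910156), 121.89412689208984)
w2 (np.float64(323.6105990317699), np.float64(184.77812839903132)) ((321.5176696777344, 183.23028564453125), (44.005855560302734, 46.151214599609375), 82.3619384765625)
```

View pics/w2c.png

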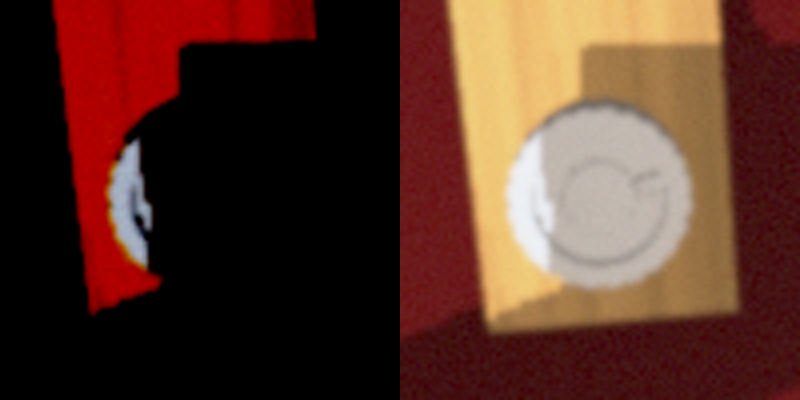

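Run:
```python
from h import *
a,c=[dict(np.load(f'pics/{n}.npz')) for n in('w1','w2')]
T=dict(np.load('pics/top0.npz'));S=dict(np.load('pics/scene0.npz'))
A=(264.2,172.7);C=(323.,183.4)
print(tri([(a,A),(c,C)]),tri([(a,A),(c,C),(T,(281,205))]),atz(a,A,.098),atz(c,C,.098))
ang=lambda d:np.degrees(np.arctan2(d[1],d[0]))
z=.0955
print('rib',ang(atz(a,(264.8,159.2),z)-atz(a,A,z)),ang(atz(c,(334.75,179.25),z)-atz(c,C,z)))
b=cv2.imread('pics/w1.png');g=b.min(2)
# keyway: dark blob at hub in w1
x0,y0=398,196; r=g[y0:y0+30,x0:x0+38]; m=((r<110)*255).astype(np.uint8)
n,l,s,ce=cv2.connectedComponentsWithStats(m); print(s,ce+[x0,y0])
for row in r[4:26,3:36]: print(' '.join('%3d'%v for v in row))
```

```text
(array([0.53577621, 0.15438028, 0.09863328]), [np.float64(0.0006145911009099362), np.float64(0.000614591100909846)]) (array([0.53700331, 0.15382413, 0.10143435]), [np.float64(0.0011527756082498684), np.float64(0.001594881790841332), np.float64(0.0021839425727271083)]) [0.53510513 0.15416481 0.098     ] [0.53629792 0.15458378 0.098     ]
rib 10.527155921993295 20.21576512994592
[[  0   0  38  30 985]
 [  0   0   5   4  11]
 [  9  10  14  10 104]
 [ 32  21   6   9  30]
 [ 10  28   7   2  10]] [[416.60203046 210.17766497]
 [399.27272727 196.90909091]
 [413.03846154 210.22115385]
 [433.4        222.3       ]
 [410.7        224.7       ]]
224 235 237 239 239 238 238 239 239 239 239 239 239 239 239 237 238 237 237 237 236 238 236 237 238 243 247 248 246 249 251 252 252
236 237 238 239 238 237 238 239 238 239 240 241 238 240 239 238 237 237 237 237 235 236 238 237 238 241 244 247 245 248 251 251 251
240 237 238 237 239 238 238 238 239 238 237 238 239 239 240 238 237 236 235 233 234 235 236 237 236 239 242 244 244 248 251 251 252
241 241 236 237 238 239 237 237 237 235 234 232 232 234 235 23
[... 1745 characters left out ...]
 237 237 238 240 246 250 252 252 251 247
238 239 238 238 237 238 234 225 208 187 178 176 181 192 209 224 233 237 237 239 238 237 238 236 236 237 244 249 251 251 251 248 234
238 238 238 238 237 237 238 237 233 228 223 223 226 227 228 234 237 238 238 238 239 238 236 237 237 241 246 250 251 252 250 240 198
239 239 239 238 236 237 239 240 239 238 237 236 237 236 237 237 238 239 237 239 238 239 239 239 239 244 249 251 251 251 246 219 143
238 237 238 238 236 237 239 240 240 240 238 236 237 237 237 236 237 239 239 238 239 238 238 240 245 248 251 251 251 249 232 172  99
238 238 239 238 237 236 236 238 236 237 235 235 235 237 237 237 237 237 238 237 238 239 240 244 248 250 251 251 250 241 197 124  68
```

drive_tool:
  force: 40
  moves:
    - {"x": 0, "y": 0, "z": 35, "rx": 0, "ry": 0, "rz": 0, "fingers": -1}
    - {"x": 0, "y": 0, "z": 75, "rx": 0, "ry": 0, "rz": 0, "fingers": -1}
    - {"x": 0, "y": 0, "z": 115, "rx": 0, "ry": 0, "rz": 0, "fingers": -1}
    - {"x": 0, "y": 0, "z": 145, "rx": 0, "ry": 0, "rz": 0, "fingers": -1}
    - {"x": 0, "y": 0, "z": 170, "rx": 0, "ry": 0, "rz": 0, "fingers": -1}
    - {"x": 0, "y": 0, "z": 185, "rx": 0, "ry": 0, "rz": 0, "fingers": -1}
    - {"x": 0, "y": 0, "z": 193, "rx": 0, "ry": 0, "rz": 0, "fingers": -1}
    - {"x": 0, "y": 0, "z": 193, "rx": 0, "ry": 0, "rz": 0, "fingers": -1}
    - {"x": 0, "y": 0, "z": 193, "rx": 0, "ry": 0, "rz": 0, "fingers": 1}
    - {"x": 0, "y": 0, "z": 193, "rx": 0, "ry": 0, "rz": 0, "fingers": 1}
    - {"x": 0, "y": 0, "z": 193, "rx": 0, "ry": 0, "rz": 0, "fingers": 1}
    - {"x": 0, "y": 0, "z": 193, "rx": 0, "ry": 0, "rz": 0, "fingers": 1}

```text
time_s: 5.18
tool_pos: [0.5365, 0.1546, 0.0777]
tool_rot: [180.0, 0.0, 90.5]
force: [0.2, 1.0, -0.7]
grip_width: 0.0555
grasp_force: 0.0
```

drive_tool:
  moves:
    - {"x": 0, "y": 0, "z": 0, "rx": 0, "ry": 0, "rz": 0, "fingers": 1}
    - {"x": 0, "y": 0, "z": 0, "rx": 0, "ry": 0, "rz": 0, "fingers": 1}
    - {"x": 0, "y": 0, "z": 0, "rx": 0, "ry": 0, "rz": 0, "fingers": 1}
    - {"x": 0, "y": 0, "z": -10, "rx": 0, "ry": 0, "rz": 0, "fingers": 1}
    - {"x": 0, "y": 0, "z": -30, "rx": 0, "ry": 0, "rz": 0, "fingers": 1}
    - {"x": 0, "y": 0, "z": -60, "rx": 0, "ry": 0, "rz": 0, "fingers": 1}
    - {"x": 0, "y": 0, "z": -90, "rx": 0, "ry": 0, "rz": 0, "fingers": 1}
    - {"x": 0, "y": 0, "z": -120, "rx": 0, "ry": 0, "rz": 0, "fingers": 1}
    - {"x": 0, "y": 0, "z": -140, "rx": 0, "ry": 0, "rz": 0, "fingers": 1}
    - {"x": 0, "y": 0, "z": -140, "rx": 0, "ry": 0, "rz": 0, "fingers": 1}
    - {"x": 0, "y": 0, "z": -140, "rx": 0, "ry": 0, "rz": 0, "fingers": 1}

```text
time_s: 6.55
tool_pos: [0.5359, 0.1543, 0.2166]
tool_rot: [-179.9, 0.0, 90.5]
force: [0.2, 0.3, -1.2]
grip_width: 0.051
grasp_force: 40.0
```

Run:
```python
from h import *
c=save('wrist','pics/w3.png'); o=sensors.get_obs(); print(o['qpos'].round(1),o['tool_pos'],o['tool_rot'],o['time_s'],o['force'],o['wrist_torque'],o['grasp_force'],o['grip_width'])
```

```text
[ 26.3  13.2 -51.3  96.2  10.6  75.9 -26.4] [0.53567416 0.15425986 0.21621994] [-1.79872926e+02  2.85042867e-02  9.05151975e+01] 6.6 [-0.11557078  1.42802456 -2.24001623] [-0.00644273 -0.11460745 -0.00189994] 40.00005050562322 0.05091819730962703
```

View pics/w3.png

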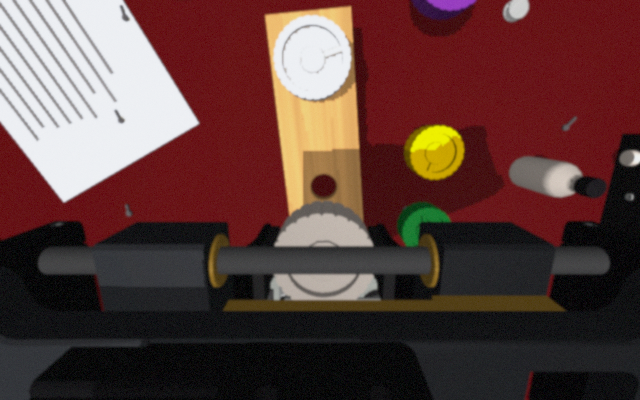

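drive_tool:
  moves:
    - {"x": -16, "y": -10, "z": -4, "rx": 0, "ry": 0, "rz": 0.16, "fingers": 1}
    - {"x": -32, "y": -20, "z": -4, "rx": 0, "ry": 0, "rz": 0.33, "fingers": 1}
    - {"x": -48, "y": -30, "z": -4, "rx": 0, "ry": 0, "rz": 0.5, "fingers": 1}
    - {"x": -64, "y": -40, "z": -4, "rx": 0, "ry": 0, "rz": 0.67, "fingers": 1}
    - {"x": -80, "y": -50, "z": -4, "rx": 0, "ry": 0, "rz": 0.84, "fingers": 1}
    - {"x": -98, "y": -58, "z": -4, "rx": 0, "ry": 0, "rz": 1.01, "fingers": 1}
    - {"x": -115, "y": -67, "z": -4, "rx": 0, "ry": 0, "rz": 1.17, "fingers": 1}
    - {"x": -115, "y": -67, "z": -4, "rx": 0, "ry": 0, "rz": 1.17, "fingers": 1}
    - {"x": -115, "y": -67, "z": -4, "rx": 0, "ry": 0, "rz": 1.17, "fingers": 1}
    - {"x": -115, "y": -67, "z": -4, "rx": 0, "ry": 0, "rz": 1.17, "fingers": 1}

```text
time_s: 7.85
tool_pos: [0.4706, 0.0401, 0.2213]
tool_rot: [-180.0, 0.0, 23.7]
force: [0.0, -0.6, -0.9]
grip_width: 0.0511
grasp_force: 40.0
```

Run:
```python
from h import *
c=save('wrist','pics/w4.png'); o=sensors.get_obs(); print(o['qpos'].round(1),o['tool_pos'],o['tool_rot'],o['time_s'])
b=cv2.imread('pics/w4.png'); u,v=proj(c,[.542,-.0142,.114])[0].astype(int); print(u,v)
u0,v0=max(u-40,0),max(v-40,0); k=b[v0:v0+80,u0:u0+80]; print(u0,v0)
w=b[200:320,260:380]
cv2.imwrite('pics/w4c.png',np.hstack([cv2.resize(k,(400,400),interpolation=cv2.INTER_CUBIC),cv2.resize(w,(400,400),interpolation=cv2.INTER_CUBIC)]))
```

```text
[ 35.5  -2.  -42.1 106.8  -1.4  74.7 -72.6] [0.47059746 0.03998128 0.22137275] [-1.79965254e+02  2.71165261e-03  2.36274775e+01] 7.9
412 150
372 110
```

View pics/w4c.png

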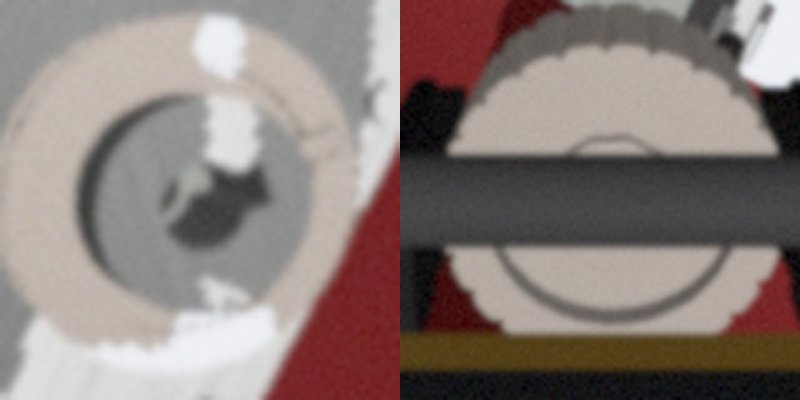

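Run:
```python
from h import *
from scipy.spatial.transform import Rotation as Ro
c=dict(np.load('pics/w4.npz')); a=dict(np.load('pics/w1.npz')); o=sensors.get_obs()
f=lambda x,y:(372+x/5-.4,110+y/5-.4)
ang=lambda d:np.degrees(np.arctan2(d[1],d[0]))
H=f(203,205);K=f(262,185);z=.114
print('hub',atz(c,H,z),'tri',tri([(c,H),(a,(412.3,210.7))]),atz(a,(412.3,210.7),z))
print('key',ang(atz(c,K,z)-atz(c,H,z)),ang(atz(a,(421,207.3),z)-atz(a,(412.3,210.7),z)),'web rib',ang(atz(c,f(320,138),.097)-atz(c,H,z)))
RT=Ro.from_euler('xyz',o['tool_rot'],degrees=True).as_matrix()
W=atz(c,(323.7,260.6),o['tool_pos'][2]+.0203); print('wheel in tool',RT.T@(W-o['tool_pos']))
d=np.array([.5420,-.0145,.19])-o['tool_pos']; print('shift',1000*RT.T@d)
# w2 rib zoom-free: darkest lines polar
c2=dict(np.load('pics/w2.npz'));g=cv2.imread('pics/w2.png').mean(2).astype(np.float32)
C=np.array([.5361,.1545,.098])
for nm,cc,gg in(('w2',c2,g),('w1',a,cv2.imread('pics/w1.png').mean(2).astype(np.float32))):
    th=np.radians(np.arange(-20,56,3)); P=[]
    for r in(.012,.0135,.015,.0165):
        q=proj(cc,np.c_[C[0]+r*np.cos(th),C[1]+r*np.sin(th),np.full(len(th),.097)]).astype(np.float32)
        P.append(cv2.remap(gg,q[:,0].copy(),q[:,1].copy(),cv2.INTER_LINEAR).ravel())
    print(nm,list(zip(np.degrees(th).round().astype(int).tolist(),np.mean(P,0).round().astype(int).tolist())))
```

```text
hub [ 0.54202982 -0.01398231  0.114     ] tri (array([ 0.54205134, -0.01392809,  0.11467214]), [np.float64(0.0001532934383103076), np.float64(0.00015329343831034658)]) [ 0.5419501  -0.01434464  0.114     ]
key -47.27979952876642 -51.291805979795804 web rib -43.654033636246005
wheel in tool [ 0.00117063  0.00027064 -0.02030022]
shift [43.58292803 78.55047608 31.32305909]
w2 [(-20, 183), (-17, 183), (-14, 184), (-11, 183), (-8, 183), (-5, 182), (-2, 181), (1, 180), (4, 178), (7, 176), (10, 178), (13, 180), (16, 181), (19, 180), (22, 174), (25, 167), (28, 164), (31, 166), (34, 173), (37, 179), (40, 182), (43, 183), (46, 183), (49, 183), (52, 183), (55, 183)]
w1 [(-20, 251), (-17, 251), (-14, 251), (-11, 252), (-8, 251), (-5, 251), (-2, 250), (1, 247), (4, 241), (7, 239), (10, 241), (13, 246), (16, 249), (19, 249), (22, 248), (25, 248), (28, 248), (31, 249), (34, 250), (37, 251), (40, 251), (43, 252), (46, 252), (49, 252), (52, 252), (55, 252)]
```

drive_tool:
  moves:
    - {"x": 11, "y": 20, "z": 0, "rx": 0, "ry": 0, "rz": -0.02, "fingers": 1}
    - {"x": 22, "y": 40, "z": 0, "rx": 0, "ry": 0, "rz": -0.05, "fingers": 1}
    - {"x": 33, "y": 60, "z": 5, "rx": 0, "ry": 0, "rz": -0.05, "fingers": 1}
    - {"x": 42.6, "y": 77.8, "z": 15, "rx": 0, "ry": 0, "rz": -0.05, "fingers": 1}
    - {"x": 42.6, "y": 77.8, "z": 30, "rx": 0, "ry": 0, "rz": -0.05, "fingers": 1}
    - {"x": 42.6, "y": 77.8, "z": 38, "rx": 0, "ry": 0, "rz": -0.05, "fingers": 1}
    - {"x": 42.6, "y": 77.8, "z": 38, "rx": 0, "ry": 0, "rz": -0.05, "fingers": 1}
    - {"x": 42.6, "y": 77.8, "z": 43, "rx": 0, "ry": 0, "rz": -0.05, "fingers": 1}
    - {"x": 42.6, "y": 77.8, "z": 48, "rx": 0, "ry": 0, "rz": -0.05, "fingers": 1}
    - {"x": 42.6, "y": 77.8, "z": 51, "rx": 0, "ry": 0, "rz": -0.05, "fingers": 1}
    - {"x": 42.6, "y": 77.8, "z": 51, "rx": 0, "ry": 0, "rz": -0.05, "fingers": 1}

```text
time_s: 9.28
tool_pos: [0.5405, -0.0153, 0.1704]
tool_rot: [-180.0, 0.0, 26.3]
force: [-0.6, 0.1, -1.4]
grip_width: 0.051
grasp_force: 40.0
```

drive_tool:
  moves:
    - {"x": 0, "y": 0, "z": 2, "rx": 0, "ry": 0, "rz": 0, "fingers": 1}
    - {"x": 0, "y": 0, "z": 4, "rx": 0, "ry": 0, "rz": 0, "fingers": 1}
    - {"x": 0, "y": 0, "z": 6, "rx": 0, "ry": 0, "rz": 0, "fingers": 1}
    - {"x": 0, "y": 0, "z": 8, "rx": 0, "ry": 0, "rz": 0, "fingers": 1}
    - {"x": 0, "y": 0, "z": 8, "rx": 0, "ry": 0, "rz": 0, "fingers": 1}

```text
time_s: 9.9
tool_pos: [0.5407, -0.015, 0.1624]
tool_rot: [-180.0, -0.0, 26.4]
force: [2.1, 1.5, -2.4]
grip_width: 0.0513
grasp_force: 40.0
```

drive_tool:
  moves:
    - {"x": 0.5, "y": 0, "z": 1, "rx": 0, "ry": 0, "rz": 0, "fingers": 1}
    - {"x": 0.5, "y": 0, "z": 3, "rx": 0, "ry": 0, "rz": 0, "fingers": 1}
    - {"x": 0.5, "y": 0, "z": 5, "rx": 0, "ry": 0, "rz": 0, "fingers": 1}
    - {"x": 0.5, "y": 0, "z": 7, "rx": 0, "ry": 0, "rz": 0, "fingers": 1}
    - {"x": 0.5, "y": 0, "z": 7, "rx": 0, "ry": 0, "rz": 0, "fingers": 1}

```text
time_s: 10.52
tool_pos: [0.541, -0.0151, 0.1553]
tool_rot: [-180.0, -0.0, 26.4]
force: [1.0, 1.4, -2.1]
grip_width: 0.0511
grasp_force: 40.0
```

drive_tool:
  moves:
    - {"x": 0.2, "y": -0.2, "z": 1, "rx": 0, "ry": 0, "rz": 0, "fingers": 1}
    - {"x": 0.2, "y": -0.2, "z": 2.5, "rx": 0, "ry": 0, "rz": 0, "fingers": 1}
    - {"x": 0.2, "y": -0.2, "z": 4, "rx": 0, "ry": 0, "rz": 0, "fingers": 1}
    - {"x": 0.2, "y": -0.2, "z": 6, "rx": 0, "ry": 0, "rz": 0, "fingers": 1}
    - {"x": 0.2, "y": -0.2, "z": 6, "rx": 0, "ry": 0, "rz": 0, "fingers": 1}

```text
time_s: 11.15
tool_pos: [0.5411, -0.0149, 0.1493]
tool_rot: [-180.0, 0.0, 26.3]
force: [2.8, 1.5, -2.5]
grip_width: 0.0511
grasp_force: 40.0
```

Run:
```python
from h import *
o=sensors.get_obs(); print(o['tool_pos'],o['tool_rot'],o['force'],o['wrist_torque'])
```

```text
[ 0.54105434 -0.01489105  0.14926637] [-1.79996642e+02  3.81117249e-03  2.63438951e+01] [ 2.7935751   1.53473326 -2.46659161] [ 0.37295173 -0.54190273 -0.03880901]
```

The wheel has gone well past the key-contact height with no axial force, so the key is in the keyway. I'll keep going down.

drive_tool:
  moves:
    - {"x": 0.6, "y": 0, "z": 2, "rx": 0, "ry": 0, "rz": 0, "fingers": 1}
    - {"x": 0.6, "y": 0, "z": 4, "rx": 0, "ry": 0, "rz": 0, "fingers": 1}
    - {"x": 0.6, "y": 0, "z": 6, "rx": 0, "ry": 0, "rz": 0, "fingers": 1}
    - {"x": 0.6, "y": 0, "z": 8, "rx": 0, "ry": 0, "rz": 0, "fingers": 1}
    - {"x": 0.6, "y": 0, "z": 10, "rx": 0, "ry": 0, "rz": 0, "fingers": 1}
    - {"x": 0.6, "y": 0, "z": 12, "rx": 0, "ry": 0, "rz": 0, "fingers": 1}
    - {"x": 0.6, "y": 0, "z": 12, "rx": 0, "ry": 0, "rz": 0, "fingers": 1}

```text
time_s: 12.02
tool_pos: [0.5416, -0.0147, 0.1376]
tool_rot: [180.0, 0.0, 26.3]
force: [1.2, 0.8, 0.5]
grip_width: 0.0512
grasp_force: 40.0
```

drive_tool:
  force: 55
  moves:
    - {"x": 0.2, "y": 0, "z": 1.5, "rx": 0, "ry": 0, "rz": 0, "fingers": 1}
    - {"x": 0.2, "y": 0, "z": 3, "rx": 0, "ry": 0, "rz": 0, "fingers": 1}
    - {"x": 0.2, "y": 0, "z": 4.5, "rx": 0, "ry": 0, "rz": 0, "fingers": 1}
    - {"x": 0.2, "y": 0, "z": 6, "rx": 0, "ry": 0, "rz": 0, "fingers": 1}
    - {"x": 0.2, "y": 0, "z": 7, "rx": 0, "ry": 0, "rz": 0, "fingers": 1}
    - {"x": 0.2, "y": 0, "z": 7, "rx": 0, "ry": 0, "rz": 0, "fingers": 1}

```text
time_s: 12.78
tool_pos: [0.5422, -0.0143, 0.1314]
tool_rot: [180.0, -0.0, 26.3]
force: [-0.6, 1.1, 7.7]
grip_width: 0.051
grasp_force: 55.0
```

drive_tool:
  moves:
    - {"x": 0, "y": 0, "z": 1, "rx": 0, "ry": 0, "rz": 0, "fingers": 1}
    - {"x": 0, "y": 0, "z": 2, "rx": 0, "ry": 0, "rz": 0, "fingers": 1}
    - {"x": 0, "y": 0, "z": 2.5, "rx": 0, "ry": 0, "rz": 0, "fingers": 1}
    - {"x": 0, "y": 0, "z": 2.5, "rx": 0, "ry": 0, "rz": 0, "fingers": 1}

```text
time_s: 13.28
tool_pos: [0.5423, -0.0143, 0.1296]
tool_rot: [179.9, -0.0, 26.3]
force: [-2.5, 1.0, 10.7]
grip_width: 0.051
grasp_force: 55.0
```

drive_tool:
  moves:
    - {"x": -0.2, "y": 0, "z": 0.7, "rx": 0, "ry": 0, "rz": 0, "fingers": 1}
    - {"x": -0.2, "y": 0, "z": 1.5, "rx": 0, "ry": 0, "rz": 0, "fingers": 1}
    - {"x": -0.2, "y": 0, "z": 1.5, "rx": 0, "ry": 0, "rz": 0, "fingers": 1}
    - {"x": -0.2, "y": 0, "z": 1.5, "rx": 0, "ry": 0, "rz": 0, "fingers": 1}

```text
time_s: 13.78
tool_pos: [0.5423, -0.0143, 0.1295]
tool_rot: [179.9, -0.0, 26.4]
force: [-6.2, 1.2, 19.6]
grip_width: 0.0508
grasp_force: 55.0
```

drive_tool:
  moves:
    - {"x": -0.3, "y": -0.1, "z": 0.5, "rx": 0, "ry": 0, "rz": 0, "fingers": 1}
    - {"x": -0.4, "y": -0.2, "z": 0.8, "rx": 0, "ry": 0, "rz": 0, "fingers": 1}
    - {"x": -0.4, "y": -0.2, "z": 0.8, "rx": 0, "ry": 0, "rz": 0, "fingers": 1}
    - {"x": -0.4, "y": -0.2, "z": 0.8, "rx": 0, "ry": 0, "rz": 0, "fingers": 1}
    - {"x": -0.4, "y": -0.2, "z": 0.8, "rx": 0, "ry": 0, "rz": 0, "fingers": 1}
    - {"x": -0.4, "y": -0.2, "z": 0.8, "rx": 0, "ry": 0, "rz": 0, "fingers": 1}
    - {"x": -0.4, "y": -0.2, "z": 0.8, "rx": 0, "ry": 0, "rz": 0, "fingers": 1}
    - {"x": -0.4, "y": -0.2, "z": 0.8, "rx": 0, "ry": 0, "rz": 0, "fingers": 1}

```text
time_s: 14.78
tool_pos: [0.5424, -0.0143, 0.1295]
tool_rot: [179.9, -0.1, 26.3]
force: [-7.3, 0.1, 23.0]
grip_width: 0.0512
grasp_force: 55.0
```

Run:
```python
from h import *
c=save('scene','pics/s9.png'); o=sensors.get_obs(); print(o['tool_pos'],o['tool_rot'],o['force'],o['wrist_torque'])
b=cv2.imread('pics/s9.png')[150:270,250:450]; cv2.imwrite('pics/s9c.png',cv2.resize(b,(800,480),interpolation=cv2.INTER_CUBIC))
```

```text
[ 0.54236377 -0.01431591  0.12948659] [ 1.79861377e+02 -9.24440239e-02  2.63462480e+01] [-6.85250294  0.45718128 23.18371952] [0.35133309 1.65368118 0.0289601 ]
```

View pics/s9c.png

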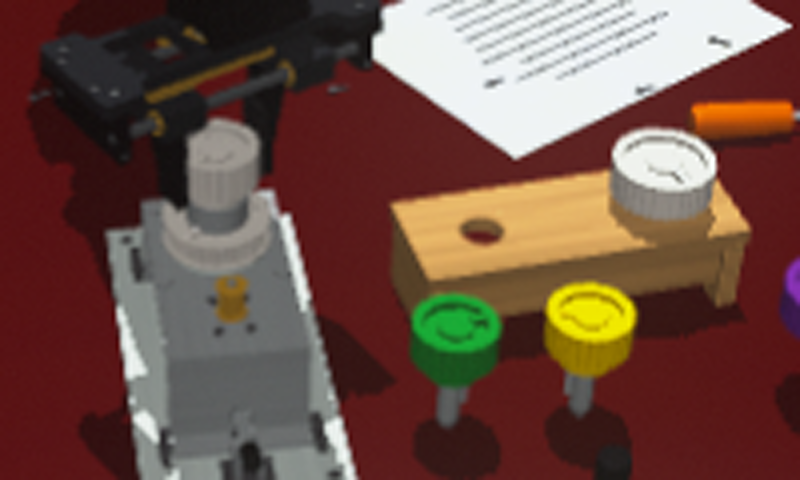

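The small wheel sits on the clamped hub at crop (223,180) with no gap, and the large wheel is still in the rack at (662,170). The TCP height of 129.5 mm matches the predicted 129.7 mm, and the push is a steady 23 N.

```bash
python3 -c "
from h import *
print(workorder.sign_off())"
```

```text
the job is handed in; nothing more can be done
None
```

I handed the job in at about 15 s of arm time: the small handwheel is keyed and fully home on the clamped unit, still gripped at 55 N and pressed with about 23 N, and the large wheel is still in the rack; the hand-in returned no verdict.

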